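# Set the dosing lever and open the tray cleaner's safety cap

### The job

The baking trays are due for washing: first set the dosing pump's lever to the yellow mark, then open the white bottle of tray cleaner by pressing its red safety cap down and, while pressing, twisting it anticlockwise until it comes free. Lift the cap straight up and finish holding it in the gripper, upright and still, about 8 cm above the bottle's neck, so that a colleague can put the suction tube in. Leave the loaf tin, the jar and the cutter where they are.

Things in the scene. Friction and masses are not known exactly. Their poses are not given: they have to be found in the camera images.
- lever (a joint): Lever angle about a horizontal hinge along the pump's y axis. 0 = straight up, positive = leaning to the pump's +x; stops at -0.85 and +0.85. Marks at -0.61 (red), 0 (white) and +0.436 rad (yellow, 25 degrees, the one wanted; within 0.08 rad is on the mark). It starts between -0.75 and 0. Dry friction holds it where it is left; moving it takes about 2 N at the ball.
- lever_ball (a point): Centre of the black ball, 26 mm in diameter, at the end of the lever, 100 mm from the hinge. The lever below it is a steel rod 10 mm thick. The ball is free all round and above; it can be pinched from above with the fingers to its two sides along the pump's y, and carried along its arc.
- lever_pivot (a point): Point on the lever's hinge axis, midway, 80 mm above the table. The ball moves on a circle of 100 mm radius about it in the pump's xz plane: ball = pivot + 0.1 x (sin(angle) along the pump's x, cos(angle) up).
- pump: Grey dosing pump fixed to the table, foot 150 x 120 mm, housing 66 mm high, hinge cheeks to 92 mm. Origin at the centre of its underside, z up, +x away from the robot at yaw 0. A quadrant arc of 60 mm radius with the red, white and yellow marks stands 34 mm to the +y side of the lever, top at 147 mm. Pump and bottle may stand either way round, left or right.
- bottle: White bottle with a blue label, in a dark steel clamp foot (116 mm across) fixed to the table: it cannot move or turn. Origin at the centre of the foot's underside. Body 84 mm in diameter up to 118 mm, shoulder sloping in to the neck at 140 mm; neck 26 mm in diameter, 39 mm over its lug ledges, top at 182 mm, with a grey sprung seal that rises to 195 mm once the cap is off.
- cap: Loose red twelve-sided safety cap, 52 mm across flats, 36 mm high, about 0.04 kg, white curved arrow on top. Origin at the centre of its lower rim, z up; flats face its x axis and every 30 degrees from it, so pads square to a flat hold best. Closed, its origin is 162 mm above the bottle's on the same axis, x axes alike. From rim to shoulder about 20 mm are clear for finger tips.
- cap_top (a point): Centre of the cap's top, 36 mm above its origin. Two lugs lock the cap: press it down at least 4 mm (6 is right, 9 is the bottom) against a spring of 7 N, about 11 N at 6 mm; keep pressing and turn it anticlockwise seen from above. After 40 to 55 degrees (50 is right, a stop ends it at about 57) it lifts straight off. It does not turn unpressed, nor lift before it is turned.
- loaf_tin: Shiny open loaf tin, 90 x 180 x 65 mm, loose, not to be disturbed. Origin at the centre of its underside.
- jar: Amber glass jar with a steel lid, 60 mm in diameter, 85 mm high, loose, not to be disturbed. Origin at the centre of its underside.
- cutter: Round steel biscuit cutter, a ring of 76 mm diameter and 25 mm height, loose, not to be disturbed. Origin at the centre of its underside.
Things that resemble listed ones, but are neither listed nor needed, are in the scene too. Leave any green look-alike of the pump alone.

How it is judged:
By the outcome, as a careful person would: the job done as asked, in the order asked, and still so for the second after the job is handed in, while the arm keeps its last pose, push and grip.
It also fails if it takes over 54 s, if anything falls off the work surface, if the arm or the gripper's body presses on something with over 40 N, if the wrist force passes 120 N, or if a joint passes its speed limit or range.

### The arm

A 7-joint arm with a two-finger parallel gripper is mounted at the origin on the work surface. World frame = base frame: x ahead of the robot, y to its left, z up, the work surface at z = 0. Lengths are in m, angles in rad, forces in N, time in s.
With the tool pointing down it reaches from about 0.425 to 0.925 m from the base axis. Payload 6.8 kg.
Tool frame: the origin (TCP) lies midway between the tips of the shut fingers; the grasp point (between the pads) lies 19 mm behind it; x points along the fingers, z is the direction in which the jaws open and shut, and the axes are right-handed (so a half turn about x gives the same grasp; the last joint's range is limited). The gripper opens to 88 mm and grips with 3 to 60 N. Pads are 20 mm wide; open, the fingers measure 115 mm over their backs; the gripper's body (75 mm by 178 mm) begins 61 mm behind the grasp point.
Start: joints at [-1.286, 0.477, 0.022, 1.555, -0.011, 1.109, -0.083], TCP at [0.258, 0.624, 0.223] pointing down, gripper open.
Joint ranges: [-2.96, 2.96], [-0.34, 2.1], [-1.41, 1.46], [0.24, 2.44], [-1.37, 4.51], [0.17, 1.92], [-2.96, 2.96]. Speed limits (rad/s): [2.39, 2.39, 3.14, 3.14, 3.14, 3.14, 3.14].

### API

Orientations are given as a rotation vector (axis times angle).
In Python, from bench import arm gives the robot as it stands. The module is installed in compiled form; this text tells all that it offers.
- The arm moves only by the tool servo_tool, never from a script. Its argument "deltas" is a list that holds one entry, the list of rows, each a list of 4 numbers: the shift along the tool's x, y, z in mm, then the turn about the tool's x in rad. In form: [[[x, y, z, yaw], ...]]. A call has 1 to 10 rows; each row is the pose to reach, as a shift and turn from the pose commanded when the call began, along the tool's axes at that moment; what a row does not reach only later rows make up. A row lasts 1/12 s, in which the tool goes at most 41.7 mm and 7.16 degrees, less where a joint would pass 70% of its speed; a pose out of reach is approached as far as the arm can. A call with a gripper value outside its range is refused whole. "jaw" is the finger opening in mm, from 0 to 87.8, set as the call begins (left out, the last holds). The fingers move at their own pace and stop on an object; "grip_force" is the grip in N (left out, the last holds). Time passes only in rows, so rows that repeat a pose let the fingers close. It gives the time, the measured TCP pose, the force and the opening at its end, in the units of the state.
- arm.state(): the state, without advancing time (a new reading comes with each control period).
- arm.snapshot(name): name is "side" or "top" or "wrist"; returns a dict with "pixels" (384x512x3 uint8, blue, green, red), "mtx" (3x3 intrinsics, pixels), "extrinsics" (4x4, takes a point from camera to world coordinates). Camera axes: x right, y up, looking along -z (the intrinsics and any distortion apply to the point x, -y, -z); pixel columns grow to the right and rows downward; lengths in m; the calibration is good to about 2 mm. A picture is of the moment at which its call begins. There is no depth.
- arm.finish_job(): hands the job in, once; it reports no verdict.
Trained networks look in a picture, given as the dict that the camera call returned (one of the last four; its "shot" number tells which), for a name from the list of things; names that differ only in an ending like _2 or _b are one class to them, and where a whole thing is asked for, a point or a joint stands for the part that bears it (a point fixed in the world has none). Each returns a list of dicts, best first, with "p" (0 to 1); they miss things now and then, are a little off and sometimes report something else, mostly with a low value. They report only what shows in the picture. A call takes as long as a camera call. They do not tell look-alikes from the thing itself.
- arm.search_frame(picture, name): "bbox" ([left, top, width, height] as shares, 0 to 1, of the picture: columns of its width, rows of its height, round what is visible of it).
The state is a dict: "time_s": time; "joint_positions": joint angles; "qd": joint speeds; "joint_torque": joint torques, N m; "position": TCP position; "tool_rot": TCP orientation; "wrist_force": force on the tool from outside, world axes, zero at the start; "moment": the same for the moment, N m; "gripper_width": opening from 0.0 (shut) to 1.0 (fully open).
Only numpy, scipy, OpenCV 4.12 (cv2) and the standard library are available. Lean on these libraries where they do the work, as an engineer would, in place of code of your own. Each camera call takes 0.05 s, during which the arm holds its last target.

## Working session

There is one attempt and no reset: what is moved stays moved. The work goes in short steps, Python scripts to look and compute and a tool call to move; the robot and the scene stay as the last step left them, time stands still between calls to the robot, and variables do not carry over. Pictures are saved under pics/ and viewed, and the job is handed in when it is done.

Besides the shell and the picture viewer there is one more tool, called after "Request:" by a JSON object that holds its "op" and its "data". servo_tool: Moves the arm, as the interface text tells. Its arguments: {"type":"object","properties":{"deltas":{"type":"array","items":{"type":"array","items":{"type":"array","items":{"type":"number"}}}},"jaw":{"type":"number"},"grip_force":{"type":"number"}},"required":["deltas"]}

```bash
mkdir -p pics
python3 - <<'E'
from bench import arm
import cv2,json,pickle
print(arm.state())
for n in ["top","side","wrist"]:
    s=arm.snapshot(n); cv2.imwrite(f"pics/{n}0.png",s["pixels"]); pickle.dump(s,open(f"{n}0.pkl","wb"))
    print(n,s["mtx"].tolist() if hasattr(s["mtx"],'tolist') else s["mtx"],s["extrinsics"],[k for k in s])
    for t in ["lever","lever_ball","pump","bottle","cap"]:
        try: print(t,[(r["p"],[round(v,3) for v in r["bbox"]]) for r in arm.search_frame(s,t)])
        except Exception as e: print(t,e)
E
```

```text
{'time_s': 0.0, 'joint_positions': array([-1.2860867 ,  0.477835  ,  0.02231893,  1.55640535, -0.01150475,
        1.10930777, -0.08310031]), 'qd': array([ 3.68305006e-04, -3.34030081e-05, -2.70699762e-04, -1.57109088e-03,
        4.88115853e-05,  1.33121929e-03,  1.16514982e-03]), 'joint_torque': array([-6.87570955e-04, -5.82869232e+01,  1.53421473e+00, -2.72612590e+01,
       -5.43726026e-02,  1.71171525e-02,  1.71431325e-04]), 'position': array([0.25815451, 0.62304584, 0.2216774 ]), 'tool_rot': array([-0.91630792,  1.37127705,  0.91447039]), 'wrist_force': array([0.27247033, 0.68672516, 0.85765993]), 'moment': array([ 0.04101169, -0.02960266, -0.02630468]), 'gripper_width': 1.0009144451550482}
top [[493.6220171860453, 0.0, 251.8252243234477], [0.0, 493.6220171860453, 195.05639081260225], [0.0, 0.0, 1.0]] [[-0.01519428  0.99382403 -0.10992235  0.36835761]
 [-0.99984006 -0.01406429  0.01104805 -0.08903241]
 [ 0.00943384  0.11007264  0.99387877  1.40364249]
 [ 0.          0.          0.          1.        ]] ['pixels', 'mtx', 'extrinsics', 'shot']
lever [(0.68, [0.517, 0.509, 0.035, 
[... 1259 characters left out ...]
8, 0.329, 0.122, 0.192]), (0.68, [0.427, 0.496, 0.14, 0.193]), (0.62, [0.226, 0.705, 0.168, 0.267]), (0.59, [0.418, 0.641, 0.162, 0.256])]
bottle [(0.83, [0.449, 0.341, 0.067, 0.129])]
cap [(0.66, [0.463, 0.294, 0.033, 0.051])]
wrist [[280.5988597340515, 0.0, 254.78490541901272], [0.0, 280.5988597340515, 191.86855454950376], [0.0, 0.0, 1.0]] [[ 3.82099531e-01 -8.79376328e-01 -2.84072564e-01  1.80182328e-01]
 [ 9.24120961e-01  3.63808359e-01  1.16807221e-01  6.56188534e-01]
 [ 6.30468325e-04 -3.07149395e-01  9.51661101e-01  3.84566508e-01]
 [ 0.00000000e+00  0.00000000e+00  0.00000000e+00  1.00000000e+00]] ['pixels', 'mtx', 'extrinsics', 'shot']
lever []
lever_ball []
pump []
bottle []
cap []
```

View pics/top0.png

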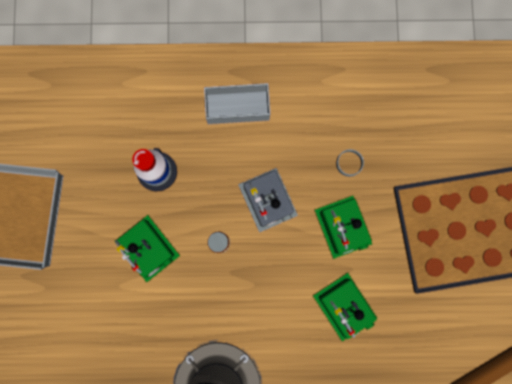

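View pics/side0.png

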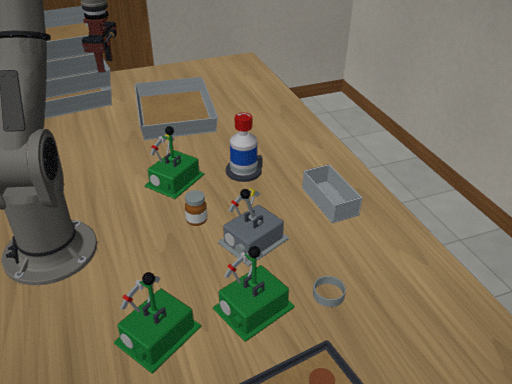

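View pics/wrist0.png

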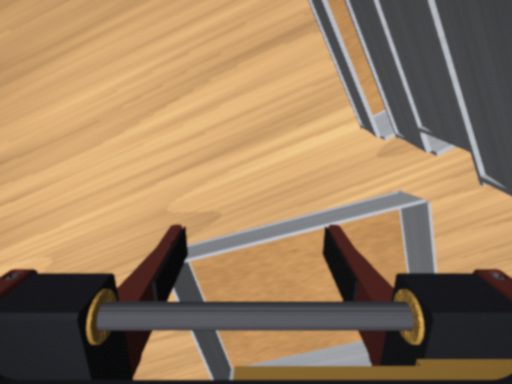

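Run:
```python
import cv2,pickle,numpy as np
t=pickle.load(open("top0.pkl","rb"))["pixels"]; s=pickle.load(open("side0.pkl","rb"))["pixels"]
a=cv2.resize(t[155:240,225:310],(600,600),interpolation=cv2.INTER_CUBIC)
cv2.imwrite("pics/c1.png",a)
b=cv2.resize(s[175:265,205:295],(600,600),interpolation=cv2.INTER_CUBIC)
cv2.imwrite("pics/c2.png",b)
c=cv2.resize(t[140:200,120:190],(700,600),interpolation=cv2.INTER_CUBIC)
cv2.imwrite("pics/c3.png",c)
c=cv2.resize(s[105:190,210:280],(494,600),interpolation=cv2.INTER_CUBIC)
cv2.imwrite("pics/c4.png",c)
```

```text
(no output)
```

View pics/c1.png

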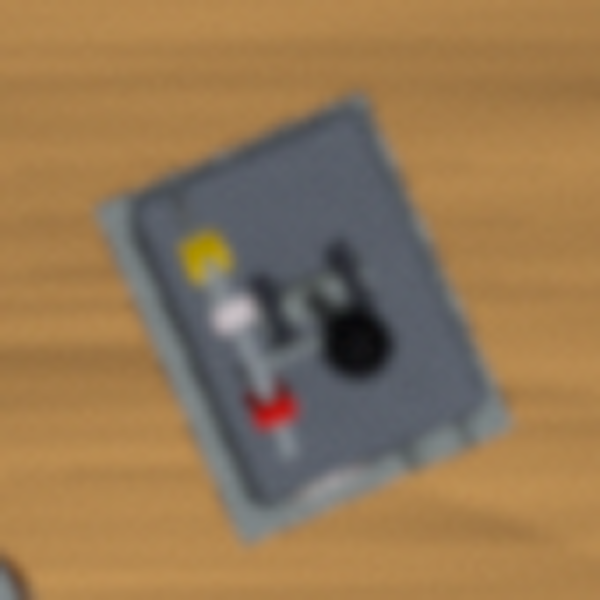

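View pics/c2.png

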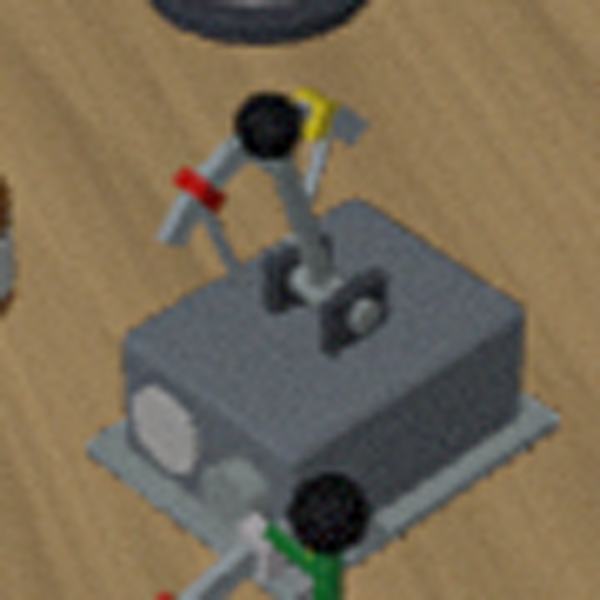

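View pics/c3.png

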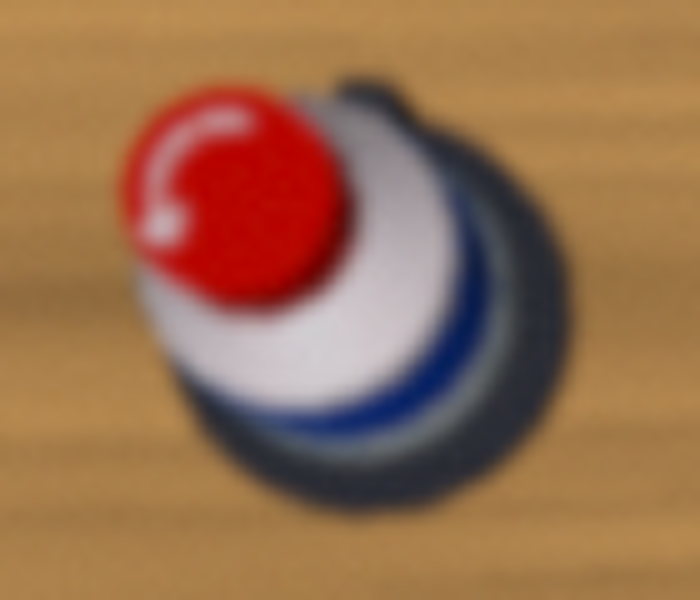

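View pics/c4.png

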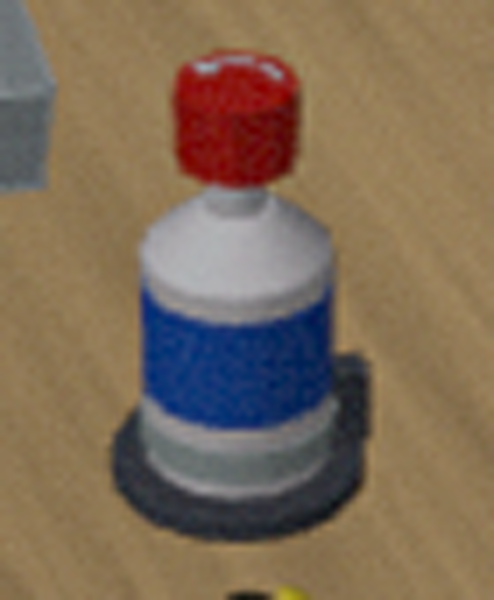

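```bash
cat > h.py <<'E'
import numpy as np,cv2,pickle
from scipy.spatial.transform import Rotation as R
def ray(s,u,v):
    K=np.array(s["mtx"]);E=np.array(s["extrinsics"])
    d=np.linalg.solve(K,[u,v,1.]);d=np.array([d[0],-d[1],-d[2]])
    return E[:3,3],E[:3,:3]@d
def atz(s,u,v,z):
    o,d=ray(s,u,v);return o+d*(z-o[2])/d[2]
def proj(s,P):
    E=np.array(s["extrinsics"]);p=(np.asarray(P)-E[:3,3])@E[:3,:3]
    q=np.c_[p[:,0],-p[:,1],-p[:,2]]@np.array(s["mtx"]).T
    return q[:,:2]/q[:,2:]
def tri(obs):
    A=np.zeros((3,3));b=np.zeros(3)
    for s,u,v in obs:
        o,d=ray(s,u,v);d=d/np.linalg.norm(d);M=np.eye(3)-np.outer(d,d);A+=M;b+=M@o
    x=np.linalg.solve(A,b);return x,[ (proj(s,x[None])[0]-[u,v]).round(1) for s,u,v in obs]
E
python3 - <<'E'
from h import *
t=pickle.load(open("top0.pkl","rb"));s=pickle.load(open("side0.pkl","rb"))
c=np.array([atz(t,*p,0.004) for p in [(239.9,184.7),(276,168.5),(297.2,214.5),(259.7,231.5)]])
m=c.mean(0);print("pump",m,c.round(3).tolist())
x=(c[0]-c[3])+(c[1]-c[2]);y=(c[0]-c[1])+(c[3]-c[2])
print("yaw",np.degrees([np.arctan2(x[1],x[0]),np.arctan2(-y[0],y[1])]),np.linalg.norm(x)/2,np.linalg.norm(y)/2)
# housing/side corners
sc=[(88,448),(355,195),(560,418)]
print("side foot",[atz(s,205+a*.15,175+b*.15,0.004).round(3).tolist() for a,b in [(88,448),(560,418)]])
ball,r=tri([(t,275.6,203.2),(s,245.5,193.75)]);print("ball",ball,r)
yaw=np.arctan2(x[1],x[0]);ex=np.array([np.cos(yaw),np.sin(yaw),0]);ey=np.array([-ex[1],ex[0],0])
d=ball-m;print("in pump",d@ex,d@ey,ball[2]-.08)
for n,uv,z in [("yellow",(205,258),.135),("white",(236,316),.14),("red",(272,408),.13)]:
    p=atz(t,225+uv[0]/7.06,155+uv[1]/7.06,z);print(n,(p-m)@ex,(p-m)@ey)
cap,r=tri([(t,143.2,159.5),(s,243.7,117)]);print("cap",cap,r, atz(t,143.2,159.5,.198),atz(s,243.7,117,.198))
print("foot", atz(t,120+37.3,140+31.5,.01))
E
```

```text
pump [ 0.50927817 -0.15103974  0.004     ] [[0.553, -0.071, 0.004], [0.599, -0.175, 0.004], [0.466, -0.233, 0.004], [0.419, -0.125, 0.004]]
yaw [22.70334679 23.51641819] 0.14498836807953705 0.11541244421280436
side foot [[0.42, -0.126, 0.004], [0.604, -0.175, 0.004]]
ball [ 0.48347991 -0.16197609  0.17547126] [array([ 0.1, -0.2]), array([-0.3,  0. ])]
in pump -0.028020294157164036 -0.00013185782980214172 0.09547125997609428
yellow 0.02402614565876701 0.035521857540148846
white -0.0005003324805009904 0.03398229624113537
red -0.03595572014089116 0.03486632910899243
cap [0.59605029 0.16485375 0.19544864] [array([ 0.2, -0.7]), array([-0.6,  0.1])] [0.59392483 0.164733   0.198     ] [0.59621891 0.16038807 0.198     ]
foot [0.59385849 0.16388527 0.01      ]
```

```bash
cat >> h.py <<'E'
def rel(st,P,jawdir=None):
    """tool-frame shift mm from pose st to world TCP P; yaw about tool x to bring z along +-jawdir"""
    Rm=R.from_rotvec(st["tool_rot"]).as_matrix()
    d=(np.asarray(P)-st["position"])@Rm*1000
    yaw=None
    if jawdir is not None:
        j=np.array([*jawdir,0])@Rm; # in tool: yaw a turns z to (-sin a) y + cos a z
        yaw=np.arctan2(-j[1],j[2]); 
        yaw=(yaw+np.pi/2)%np.pi-np.pi/2
    return d.round(1),yaw
E
python3 - <<'E'
from h import *
from bench import arm
st=arm.state();Rm=R.from_rotvec(st["tool_rot"]).as_matrix();print(Rm.round(3))
a=np.radians(23.1);jd=(-np.sin(a),np.cos(a))
for P in [(.48,.2,.30),(.47,0,.28),(.4835,-.162,.235),(.4835,-.162,.162)]: print(rel(st,P,jd))
E
```

```text
[[-0.    -0.924  0.383]
 [ 0.     0.383  0.924]
 [-1.     0.     0.   ]]
(array([ -77.4, -366.9, -306.5]), np.float64(-0.7959844209562773))
(array([ -57.4, -434.2, -495.1]), np.float64(-0.7959844209562773))
(array([ -12.4, -508.7, -639.6]), np.float64(-0.7959844209562773))
(array([  60.6, -508.7, -639.6]), np.float64(-0.7959844209562773))
```

Request:
{"op": "servo_tool", "data": {"deltas": [[[-20,-20,-15,-0.04],[-45,-50,-40,-0.1],[-65,-80,-67,-0.17],[-77,-110,-92,-0.24],[-77,-140,-117,-0.32],[-77,-170,-142,-0.4],[-77,-200,-167,-0.47],[-77,-230,-192,-0.54],[-77,-260,-217,-0.61],[-77,-290,-242,-0.68]]], "jaw": 54, "grip_force": 12}}

```text
time_s: 1.73
position: [0.4342, 0.2871, 0.3]
tool_rot: [-1.42, 1.057, 1.42]
wrist_force: [0.3, 0.4, -0.7]
gripper_width: 0.616
```

Run:
```python
from h import *
from bench import arm
st=arm.state();print(st["joint_positions"].round(2),st["position"].round(3),st["gripper_width"])
a=np.radians(23.1);jd=(-np.sin(a),np.cos(a))
for P in [(.48,.2,.30),(.47,0,.28),(.4835,-.162,.235)]: print(rel(st,P,jd))
```

```text
[-0.78  0.15  0.08  1.83 -0.01  1.16  1.17] [0.434 0.287 0.3  ] 0.6156002872281333
(array([ -0. , -18.9, -96.6]), np.float64(-0.11265202154263187))
(array([  19.8,   48. , -285.4]), np.float64(-0.11265202154263187))
(array([  64.8,   81.5, -444.5]), np.float64(-0.11265202154263187))
```

Request:
{"op": "servo_tool", "data": {"deltas": [[[0,4,-25,-0.05],[0,10,-60,-0.1],[0,18,-98,-0.113],[0,25,-137,-0.113],[0,32,-176,-0.113],[0,40,-215,-0.113],[0,47,-254,-0.113],[0,54,-293,-0.113],[0,61,-332,-0.113],[0,68,-370,-0.113]]]}}

```text
time_s: 2.57
position: [0.473, -0.0872, 0.3001]
tool_rot: [-1.498, 0.992, 1.497]
wrist_force: [1.8, 0.7, -0.8]
gripper_width: 0.617
```

Request:
{"op": "servo_tool", "data": {"deltas": [[[10,4,-36,0],[30,10,-65,0],[45,13,-75,0],[50,13,-75,0],[50,13,-75,0]]]}}

```text
time_s: 2.98
position: [0.4895, -0.159, 0.2485]
tool_rot: [-1.495, 0.995, 1.499]
wrist_force: [-1.0, 0.2, -0.4]
gripper_width: 0.613
```

Run:
```python
from h import *
from bench import arm
st=arm.state();print(st["time_s"],st["joint_positions"].round(2),st["position"].round(4),st["gripper_width"])
a=np.radians(23.1);jd=(-np.sin(a),np.cos(a))
print(rel(st,(.4835,-.162,.162),jd))
for n in ["wrist","side"]:
    s=arm.snapshot(n); cv2.imwrite(f"pics/{n}1.png",s["pixels"]); pickle.dump(s,open(f"{n}1.pkl","wb"))
    print(proj(s,[(.4835,-.162,.176)]))
```

```text
2.9833 [-0.22  0.19  0.48  1.93 -0.1   1.05  2.27] [ 0.4895 -0.159   0.2485] 0.613094899609424
(array([86.5,  6.5, -0.6]), np.float64(-0.0041558707265234585))
[[254.05485966 194.39973284]]
[[245.25422834 193.61631153]]
```

View pics/wrist1.png

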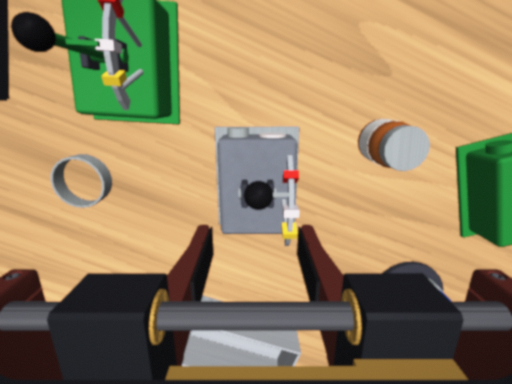

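View pics/side1.png

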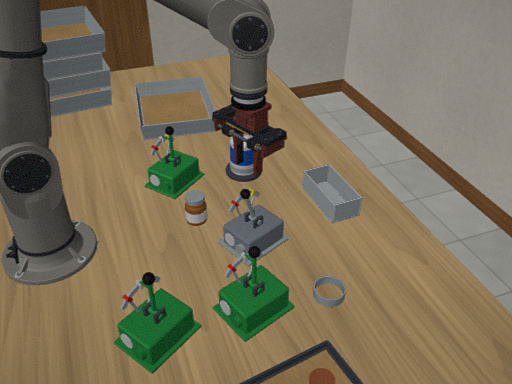

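Request:
{"op": "servo_tool", "data": {"deltas": [[[5,6.5,1,0],[30,6.5,1,0],[55,6.5,1,0],[75,6.5,1,0],[86,6.5,1,0],[86,6.5,1,0]]]}}

```text
time_s: 3.58
position: [0.4827, -0.1596, 0.1621]
tool_rot: [-1.496, 0.993, 1.502]
wrist_force: [-1.0, 0.0, -0.2]
gripper_width: 0.615
```

Run:
```python
from h import *
from bench import arm
st=arm.state();print(st["time_s"],st["position"].round(4),st["wrist_force"].round(2))
a=np.radians(23.1);jd=(-np.sin(a),np.cos(a))
print(rel(st,(.4835,-.162,.162),jd))
s=arm.snapshot("wrist"); cv2.imwrite("pics/w2.png",s["pixels"])
s=arm.snapshot("side"); cv2.imwrite("pics/s2.png",cv2.resize(s["pixels"][120:270,180:330],(600,600),interpolation=cv2.INTER_CUBIC))
```

```text
3.5833 [ 0.4827 -0.1596  0.1621] [-0.97  0.02 -0.22]
(array([ 0.1,  0.2, -2.5]), np.float64(-0.0015125171982115493))
```

View pics/w2.png

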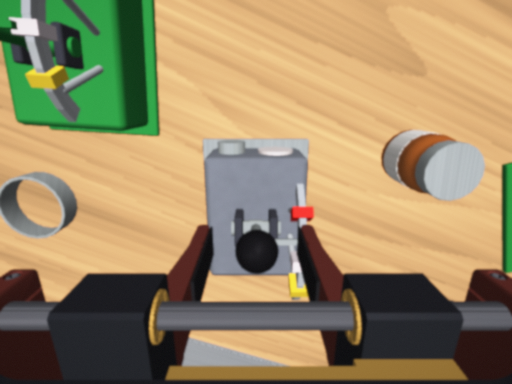

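View pics/s2.png

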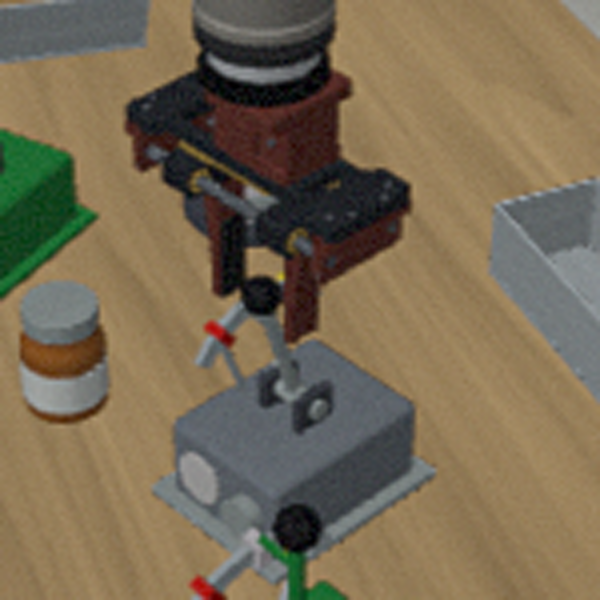

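Request:
{"op": "servo_tool", "data": {"deltas": [[[0,0,0,0],[0,0,0,0],[0,0,0,0],[0,0,0,0],[0,0,0,0],[0,0,0,0],[0,0,0,0]]], "jaw": 20, "grip_force": 10}}

```text
time_s: 4.27
position: [0.4833, -0.1586, 0.164]
tool_rot: [-1.495, 0.99, 1.501]
wrist_force: [-4.2, 6.8, 8.7]
gripper_width: 0.287
```

Run:
```python
from h import *
from bench import arm
st=arm.state();print(st["time_s"],st["position"].round(4),st["wrist_force"].round(2),st["gripper_width"]*87.8)
s=arm.snapshot("wrist"); cv2.imwrite("pics/w3.png",s["pixels"])
a0=-.284
a=np.radians(23.1)
for a1 in np.linspace(a0,.436,7): print(a1.round(3),((np.sin(a1)-np.sin(a0))*100).round(1),((np.cos(a1)-np.cos(a0))*100).round(1))
Rm=R.from_rotvec(st["tool_rot"]).as_matrix();print(np.array([np.cos(a),np.sin(a),0])@Rm)
```

```text
4.2667 [ 0.4833 -0.1586  0.164 ] [-4.25  6.83  8.67] 25.18768139883204
-0.284 0.0 0.0
-0.164 11.7 2.7
-0.044 23.6 3.9
0.076 35.6 3.7
0.196 47.5 2.1
0.316 59.1 -0.9
0.436 70.3 -5.3
[-6.53993467e-04 -9.99997989e-01  1.89562350e-03]
```

View pics/w3.png

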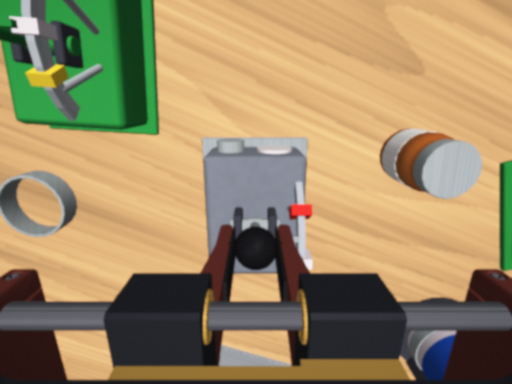

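Request:
{"op": "servo_tool", "data": {"deltas": [[[-1,-2,1,0],[-2,-9,2,0],[-4,-18,2,0],[-4.5,-27,2,0],[-4.5,-36,2,0],[-3,-46,2,0],[-1,-56,2,0],[2,-64,2,0],[4.5,-70.3,2,0],[4.5,-70.3,2,0]]]}}

```text
time_s: 5.15
position: [0.5508, -0.13, 0.1588]
tool_rot: [-1.5, 0.99, 1.497]
wrist_force: [1.0, 5.8, 2.8]
gripper_width: 0.287
```

Run:
```python
from h import *
from bench import arm
st=arm.state();print(st["time_s"],st["position"].round(4),st["wrist_force"].round(2),st["gripper_width"]*87.8)
a=.403
for n in ["wrist","side","top"]:
    s=arm.snapshot(n); cv2.imwrite(f"pics/{n}3.png",s["pixels"]); pickle.dump(s,open(f"{n}3.pkl","wb"))
    for ang in (.356,.436,.516):
        P=np.array([.5093+.1*np.sin(ang)*np.cos(a),-.151+.1*np.sin(ang)*np.sin(a),.08+.1*np.cos(ang)]); print(n,ang,P.round(4),proj(s,[P]))
    if n!="wrist":
        c=proj(s,[P])[0].astype(int); cv2.imwrite(f"pics/{n}3c.png",cv2.resize(s["pixels"][c[1]-40:c[1]+40,c[0]-40:c[0]+40],(600,600),interpolation=cv2.INTER_CUBIC))
```

```text
5.15 [ 0.5508 -0.13    0.1588] [1.03 5.78 2.76] 25.173564514447136
wrist 0.356 [ 0.5414 -0.1373  0.1737] [[249.33912202 233.97945067]]
wrist 0.436 [ 0.5481 -0.1344  0.1706] [[249.50791632 242.81711192]]
wrist 0.516 [ 0.5547 -0.1316  0.167 ] [[249.68090006 250.25404862]]
side 0.356 [ 0.5414 -0.1373  0.1737] [[263.60967471 183.81226606]]
side 0.436 [ 0.5481 -0.1344  0.1706] [[265.6670096  183.60234678]]
side 0.516 [ 0.5547 -0.1316  0.167 ] [[267.62352002 183.62258793]]
top 0.356 [ 0.5414 -0.1373  0.1737] [[265.36273083 180.25721777]]
top 0.436 [ 0.5481 -0.1344  0.1706] [[264.12272116 177.77972531]]
top 0.516 [ 0.5547 -0.1316  0.167 ] [[262.92650461 175.44804622]]
```

View pics/wrist3.png

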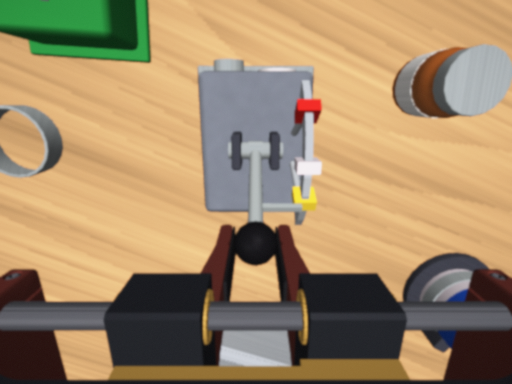

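View pics/side3c.png

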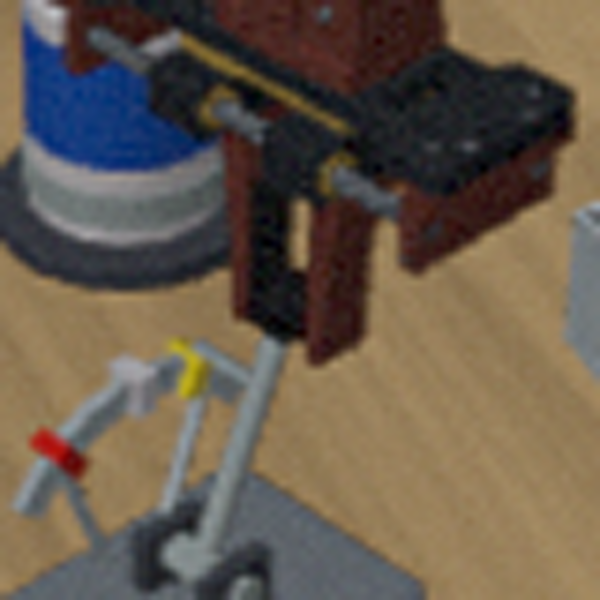

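Request:
{"op": "servo_tool", "data": {"deltas": [[[0,0,0,0],[0,0,0,0],[0,0,0,0],[0,0,0,0],[0,0,0,0]]], "jaw": 52}}

```text
time_s: 5.72
position: [0.5479, -0.1322, 0.1591]
tool_rot: [-1.497, 0.993, 1.497]
wrist_force: [0.2, 0.5, 0.5]
gripper_width: 0.584
```

Request:
{"op": "servo_tool", "data": {"deltas": [[[-10,0,0,0],[-35,0,0,0],[-70,0,0,0],[-105,0,0,0],[-120,0,0,0],[-120,0,0,0]]]}}

```text
time_s: 6.22
position: [0.5503, -0.1326, 0.2842]
tool_rot: [-1.502, 0.989, 1.49]
wrist_force: [-0.6, -0.0, 0.2]
gripper_width: 0.592
```

Run:
```python
from h import *
from bench import arm
st=arm.state();print(st["time_s"],st["position"].round(4),st["wrist_force"].round(2),st["gripper_width"]*87.8)
a=.403
for n in ["wrist","side","top"]:
    s=arm.snapshot(n); cv2.imwrite(f"pics/{n}4.png",s["pixels"]); pickle.dump(s,open(f"{n}4.pkl","wb"))
    for ang in (.356,.436,.516):
        P=np.array([.5093+.1*np.sin(ang)*np.cos(a),-.151+.1*np.sin(ang)*np.sin(a),.08+.1*np.cos(ang)]); print(n,ang,P.round(4),proj(s,[P]))
    print("piv",proj(s,[(.5093,-.151,.08)]))
    if n!="wrist":
        c=proj(s,[P])[0].astype(int); cv2.imwrite(f"pics/{n}4c.png",cv2.resize(s["pixels"][c[1]-30:c[1]+50,c[0]-40:c[0]+40],(600,600),interpolation=cv2.INTER_CUBIC)); print("crop origin",c-[40,30])
```

```text
6.2167 [ 0.5503 -0.1326  0.2842] [-0.63 -0.02  0.23] 51.97543269871364
wrist 0.356 [ 0.5414 -0.1373  0.1737] [[254.23102735 178.37226797]]
wrist 0.436 [ 0.5481 -0.1344  0.1706] [[254.2710012  184.51800913]]
wrist 0.516 [ 0.5547 -0.1316  0.167 ] [[254.31147653 190.02471961]]
piv [[254.52520816 132.50885637]]
side 0.356 [ 0.5414 -0.1373  0.1737] [[263.60967471 183.81226606]]
side 0.436 [ 0.5481 -0.1344  0.1706] [[265.6670096  183.60234678]]
side 0.516 [ 0.5547 -0.1316  0.167 ] [[267.62352002 183.62258793]]
piv [[253.25489916 218.56342293]]
crop origin [227 153]
top 0.356 [ 0.5414 -0.1373  0.1737] [[265.36273083 180.25721777]]
top 0.436 [ 0.5481 -0.1344  0.1706] [[264.12272116 177.77972531]]
top 0.516 [ 0.5547 -0.1316  0.167 ] [[262.92650461 175.44804622]]
piv [[269.36851323 196.81829746]]
crop origin [222 145]
```

View pics/wrist4.png

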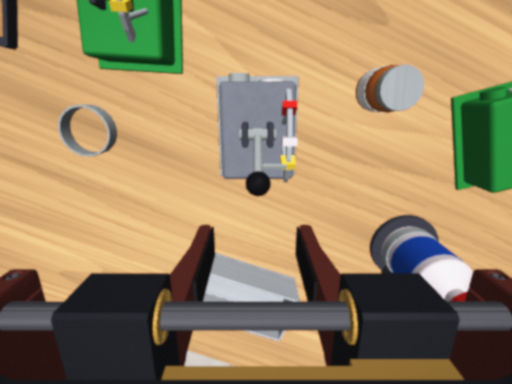

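View pics/side4c.png

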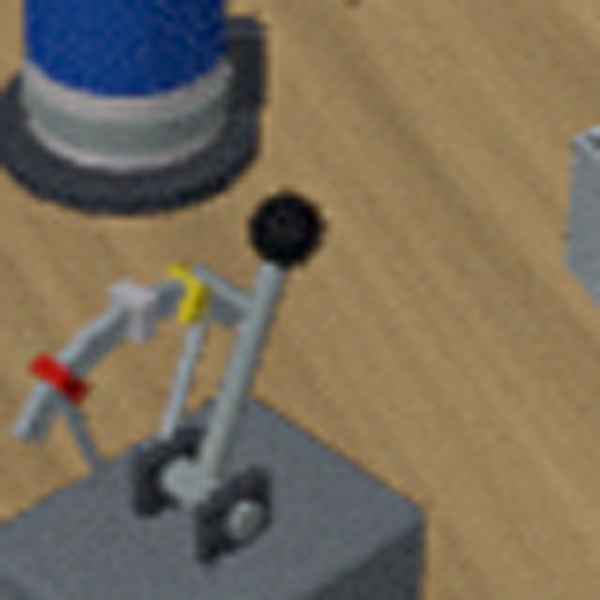

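View pics/top4c.png

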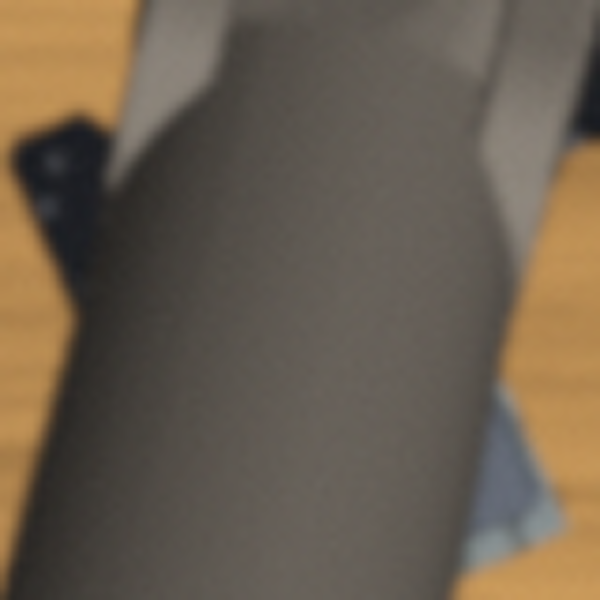

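Run:
```python
from h import *
from bench import arm
st=arm.state()
a=np.radians(75)
print(rel(st,(.595,.163,.285),(np.cos(a),np.sin(a))))
```

```text
(array([  -6.2, -158.4,  252.7]), np.float64(0.6619452503222973))
```

Request:
{"op": "servo_tool", "data": {"deltas": [[[-10,-10,15,0.05],[-16,-28,45,0.12],[-16,-46,74,0.2],[-16,-65,103,0.28],[-16,-83,132,0.36],[-16,-101,161,0.44],[-16,-119,190,0.52],[-16,-137,219,0.59],[-10,-152,242,0.66],[-6,-158,253,0.66]]], "jaw": 80}}

```text
time_s: 7.2
position: [0.594, 0.1679, 0.2826]
tool_rot: [-1.017, 1.322, 1.02]
wrist_force: [-0.2, 1.0, -1.0]
gripper_width: 0.91
```

Request:
{"op": "servo_tool", "data": {"deltas": [[[0,0,0,0],[0,0,0,0],[0,0,0,0]]]}}

```text
time_s: 7.45
position: [0.595, 0.16, 0.2849]
tool_rot: [-1.015, 1.323, 1.014]
wrist_force: [0.6, -0.2, -0.7]
gripper_width: 0.909
```

Run:
```python
from h import *
from bench import arm
st=arm.state();print(st["time_s"],st["joint_positions"].round(2),st["position"].round(4),st["gripper_width"]*87.8)
for n in ["wrist","top","side"]:
    s=arm.snapshot(n); cv2.imwrite(f"pics/{n}5.png",s["pixels"]); pickle.dump(s,open(f"{n}5.pkl","wb"))
    print(n,proj(s,[(.595,.163,.198),(.595,.163,.162)]))
    if n=="wrist":
        c=proj(s,[(.595,.163,.198)])[0].astype(int); cv2.imwrite(f"pics/w5c.png",cv2.resize(s["pixels"][c[1]-60:c[1]+60,c[0]-60:c[0]+60],(600,600),interpolation=cv2.INTER_CUBIC)); print("crop origin",c-60)
    if n=="top":
        cv2.imwrite("pics/top5c.png",cv2.resize(s["pixels"][155:240,225:310],(600,600),interpolation=cv2.INTER_CUBIC))
```

```text
7.45 [-0.7   0.35  0.44  1.65 -0.16  1.18  1.09] [0.595  0.16   0.2849] 79.7823632624844
wrist [[257.72202459 195.56007783]
 [257.41997417 184.68561266]]
crop origin [197 135]
top [[143.90646558 159.0619466 ]
 [146.8468708  161.64432019]]
side [[243.01080431 116.66326532]
 [243.06152312 127.30059841]]
```

View pics/wrist5.png

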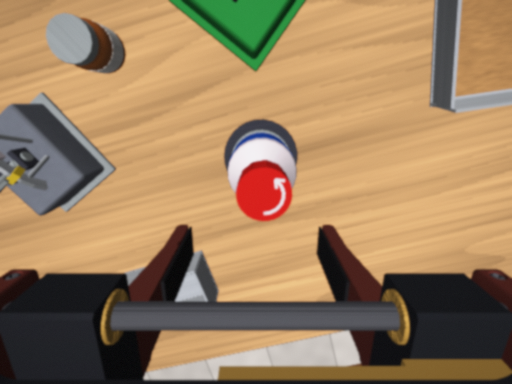

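View pics/w5c.png

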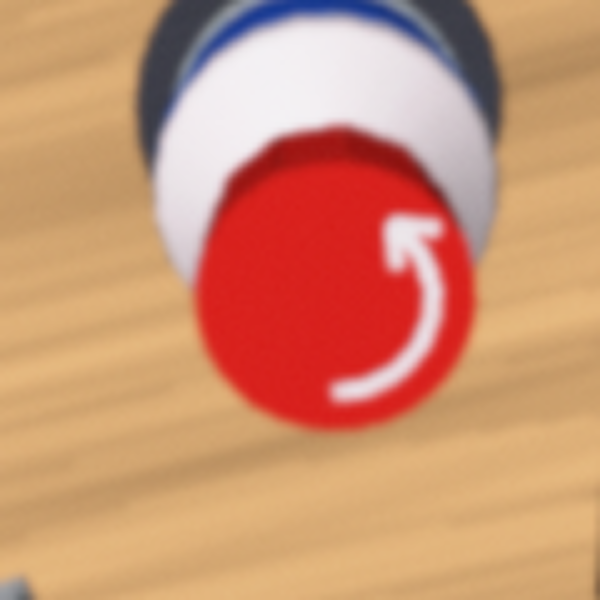

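View pics/top5c.png

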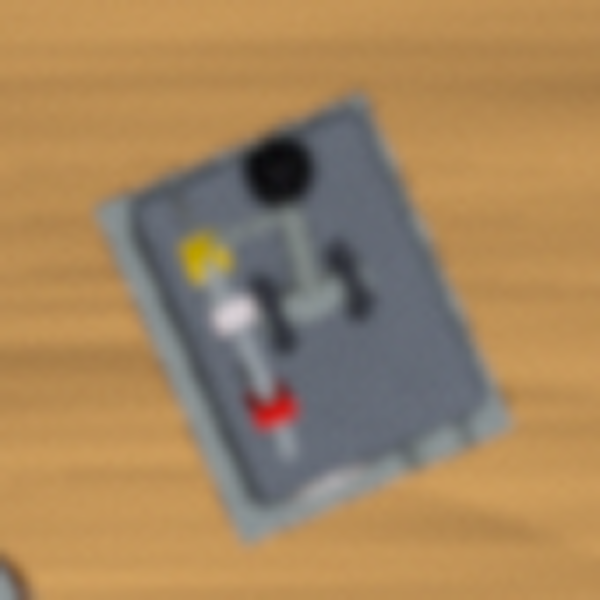

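```bash
cat > look.py <<'E'
from h import *
from bench import arm
def red(s,c,r):
    im=cv2.cvtColor(s["pixels"],cv2.COLOR_BGR2HSV);m=cv2.inRange(im,(0,150,60),(8,255,255))|cv2.inRange(im,(172,150,60),(180,255,255))
    n,l,st,ce=cv2.connectedComponentsWithStats(m)
    best=min(range(1,n),key=lambda i:np.hypot(*(ce[i]-c))-0.02*st[i,4]); return st[best],ce[best]
E
python3 - <<'E'
from look import *
st=arm.state();print(st["time_s"],st["position"].round(4))
s=arm.snapshot("wrist");print(arm.state()["position"].round(4),red(s,(262,190),0))
print(s["extrinsics"][:3,3], R.from_rotvec(st["tool_rot"]).as_matrix().round(3).tolist())
t0=pickle.load(open("top0.pkl","rb"));s0=pickle.load(open("side0.pkl","rb"))
print(red(t0,(144,160),0),red(s0,(243,122),0))
def black(s,c):
    g=s["pixels"][c[1]-10:c[1]+11,c[0]-10:c[0]+11].max(2); w=(g<40).astype(float);yy,xx=np.mgrid[-10:11,-10:11]
    return c[0]+(w*xx).sum()/w.sum(), c[1]+(w*yy).sum()/w.sum(), w.sum()
t5=pickle.load(open("top5.pkl","rb"));s5=pickle.load(open("side5.pkl","rb"))
b={}
for n,t,s_,ct,cs in [("i",t0,s0,(276,203),(245,194)),("f",t5,s5,(264,179),(265,183))]:
    bt=black(t,ct);bs=black(s_,cs);b[n],r=tri([(t,*bt[:2]),(s_,*bs[:2])]);print(n,bt,bs,b[n],r)
d=b["f"]-b["i"];print("chord",np.linalg.norm(d),"dz",d[2],"yaw",np.degrees(np.arctan2(d[1],d[0])))
# chord direction: slope angle = -(mean angle)
mean=-np.arctan2(d[2],np.hypot(*d[:2]));half=np.arcsin(np.linalg.norm(d)/.2);print("angles",mean-half,mean+half)
E
```

```text
7.6 [0.5953 0.1606 0.2857]
[0.5952 0.161  0.2857] (array([ 235,  161,   57,   60, 2303], dtype=int32), array([260.73165436, 190.55840208]))
[0.51343668 0.18268037 0.44748487] [[0.001, -0.966, 0.26], [-0.0, 0.26, 0.966], [-1.0, -0.001, 0.0]]
(array([132, 149,  23,  22, 334], dtype=int32), array([144.14670659, 159.75449102])) (array([235, 113,  17,  18, 266], dtype=int32), array([243.03007519, 122.12781955]))
i (np.float64(274.8125), np.float64(202.75), np.float64(64.0)) (np.float64(244.91549295774647), np.float64(193.6338028169014), np.float64(71.0)) [ 0.4837875  -0.15982912  0.17435895] [array([-0. ,  0.1]), array([ 0.1, -0. ])]
f (np.float64(264.0181818181818), np.float64(178.5818181818182), np.float64(55.0)) (np.float64(263.8484848484849), np.float64(182.25757575757575), np.float64(66.0)) [ 0.54446415 -0.13368272  0.1754428 ] [array([-0.1,  0.4]), array([ 0.4, -0.1])]
chord 0.0660792318484866 dz 0.0010838498235515026 yaw 23.311876078006684
angles -0.3531262865762811 0.3203202627173869
```

Run:
```python
from look import *
t0=pickle.load(open("top0.pkl","rb"));s0=pickle.load(open("side0.pkl","rb"))
t5=pickle.load(open("top5.pkl","rb"));s5=pickle.load(open("side5.pkl","rb"))
def ball(s,c,r=16):
    g=cv2.resize(s["pixels"][c[1]-r:c[1]+r,c[0]-r:c[0]+r].max(2),None,fx=8,fy=8,interpolation=cv2.INTER_CUBIC)
    best=None
    gx=cv2.GaussianBlur(g,(0,0),2).astype(float)
    # darkest disk w/ bright ring
    res=[]
    for R_ in np.arange(3.5,6,.25):
        k=int(8*(R_+1.5));yy,xx=np.mgrid[-k:k+1,-k:k+1];d=np.hypot(xx,yy)/8
        K=((d>R_)&(d<R_+1.2)).astype(float);K/=K.sum();K2=(d<R_).astype(float);K2/=K2.sum()
        f=cv2.filter2D(gx,-1,K)-cv2.filter2D(gx,-1,K2);f=f[k:-k,k:-k] if k*2<f.shape[0] else f
        i=np.unravel_index(f.argmax(),f.shape);res.append((f.max(),(i[1]+k+.5)/8-.5+c[0]-r,(i[0]+k+.5)/8-.5+c[1]-r,R_))
    return max(res)
b={}
for n,t,s_,ct,cs in [("i",t0,s0,(276,203),(245,194)),("f",t5,s5,(264,179),(265,183))]:
    bt=ball(t,ct);bs=ball(s_,cs);print(n,np.round(bt,2),np.round(bs,2));b[n],r=tri([(t,*bt[1:3]),(s_,*bs[1:3])]);print(b[n],r)
d=b["f"]-b["i"]
mean=-np.arctan2(d[2],np.hypot(*d[:2]));half=np.arcsin(np.linalg.norm(d)/.2);print("angles",mean-half,mean+half)
```

```text
i [ 52.21 274.94 202.94   5.75] [ 90.76 244.94 193.44   5.5 ]
[ 0.48346948 -0.1601478   0.17523482] [array([-0.,  0.]), array([ 0., -0.])]
f [ 67.97 263.81 178.44   5.75] [ 97.13 264.69 183.19   5.25]
[ 0.54608255 -0.13351446  0.17187071] [array([-0. ,  0.1]), array([ 0.1, -0. ])]
angles -0.2981814623925675 0.3969842389297161
```

Run:
```python
from look import *
s=arm.snapshot("wrist");pickle.dump(s,open("w6.pkl","wb"));st=arm.state();print(st["position"].round(4))
print(proj(s,[(.595,.1657,.198),(.595,.1657,.162),st["position"],st["position"]+[0,0,.019]]))
cv2.imwrite("pics/w6c.png",cv2.resize(s["pixels"][150:230,220:300],(800,800)[:1]+(600,) if 0 else (600,600),interpolation=cv2.INTER_CUBIC))
# rim fit: project dodecagon top for yaw candidates
```

```text
[0.5952 0.1615 0.2856]
[[259.14129927 194.51898046]
 [258.61174476 183.7557588 ]
 [255.01143743 239.64959391]
 [255.06347435 255.1096349 ]]
```

View pics/w6c.png

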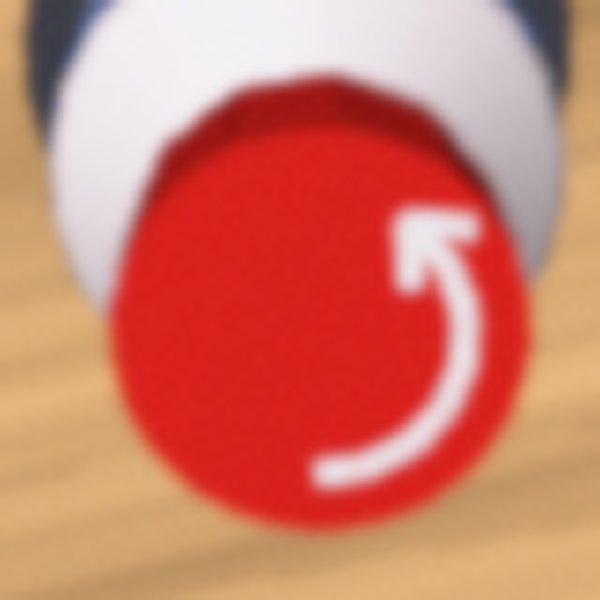

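Run:
```python
from look import *
from scipy.optimize import least_squares
s=pickle.load(open("w6.pkl","rb"))
cv=np.array([(163,150),(245,92),(330,75),(430,105),(490,175)])
px=(cv+.5)/7.5-.5+[220,150]
top=np.array([262.2,193.2])
def verts(x,y,psi,z):
    th=psi+np.radians(15+30*np.arange(12));r=.026/np.cos(np.radians(15));return np.c_[x+r*np.cos(th),y+r*np.sin(th),np.full(12,z)]
for deg in range(0,30,5):
    def f(p):
        q=proj(s,verts(p[0],p[1],p[2],.162));d=[q[np.hypot(*(q-a).T).argmin()]-a for a in px]
        return np.r_[np.ravel(d),(proj(s,[(p[0],p[1],.198)])[0]-top)]
    r=least_squares(f,[.596,.167,np.radians(deg)],x_scale=[.01,.01,.1]);print(deg,r.x[:2].round(4),(np.degrees(r.x[2])%30).round(1),r.cost.round(2))
# arrow/jaw and overlay of best fits
g=cv2.resize(s["pixels"][150:230,220:300],(600,600),interpolation=cv2.INTER_CUBIC)
```

```text
0 [0.5959 0.169 ] 25.0 2.99
5 [0.5959 0.169 ] 25.0 2.99
10 [0.5959 0.169 ] 25.0 2.99
15 [0.5959 0.169 ] 25.0 2.99
20 [0.5959 0.169 ] 25.0 2.99
25 [0.5959 0.169 ] 25.0 2.99
```

Request:
{"op": "servo_tool", "data": {"deltas": [[[0,0.5,1.5,0.08],[5,1,3,0.18],[10,1.9,5,0.28],[15,1.9,6,0.349],[20,1.9,6,0.349],[20,1.9,6,0.349],[20,1.9,6,0.349]]]}}

```text
time_s: 8.28
position: [0.5946, 0.1688, 0.2651]
tool_rot: [-0.752, 1.437, 0.752]
wrist_force: [0.2, 0.0, -0.0]
gripper_width: 0.913
```

Run:
```python
from look import *
s=arm.snapshot("wrist");pickle.dump(s,open("w7.pkl","wb"));st=arm.state();print(st["time_s"],st["position"].round(4))
Rm=R.from_rotvec(st["tool_rot"]).as_matrix();print(Rm[:,2],np.degrees(np.arctan2(Rm[1,2],Rm[0,2])))
print(proj(s,[(.595,.1657,.198),(.595,.1657,.162)]),st["joint_positions"].round(2))
cv2.imwrite("pics/w7.png",s["pixels"])
cv2.imwrite("pics/w7c.png",cv2.resize(s["pixels"][155:235,215:295],(600,600),interpolation=cv2.INTER_CUBIC))
```

```text
8.3333 [0.5949 0.1689 0.2654]
[5.70819108e-01 8.21075824e-01 1.94404984e-04] 55.19263482358255
[[251.6065361  206.03538605]
 [251.98705442 193.17732571]] [-0.76  0.37  0.5   1.68 -0.19  1.14  0.76]
```

View pics/w7.png

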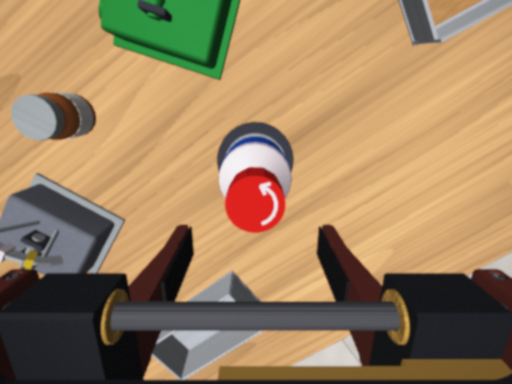

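View pics/w7c.png

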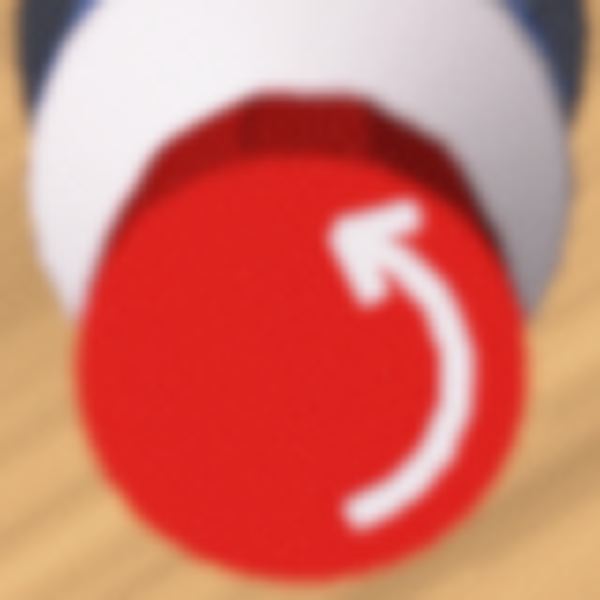

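Request:
{"op": "servo_tool", "data": {"deltas": [[[15,0,0,0],[40,0,0,0],[65,0,0,0],[85,0,0,0],[98,0,0,0],[102,0,0,0],[102,0,0,0],[102,0,0,0]]]}}

```text
time_s: 9.0
position: [0.5955, 0.1693, 0.1642]
tool_rot: [-0.75, 1.436, 0.75]
wrist_force: [-0.8, -0.1, 0.4]
gripper_width: 0.909
```

Run:
```python
from look import *
st=arm.state();print(st["time_s"],st["position"].round(4),st["wrist_force"].round(2),st["moment"].round(2))
s=arm.snapshot("wrist");cv2.imwrite("pics/w8.png",s["pixels"])
s=arm.snapshot("side");cv2.imwrite("pics/s8.png",cv2.resize(s["pixels"][70:190,180:300],(600,600),interpolation=cv2.INTER_CUBIC))
```

```text
9.0 [0.5955 0.1693 0.1642] [-0.78 -0.15  0.37] [-0.05  0.06 -0.  ]
```

View pics/w8.png

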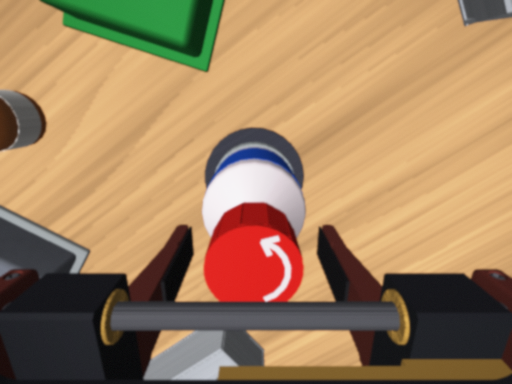

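View pics/s8.png

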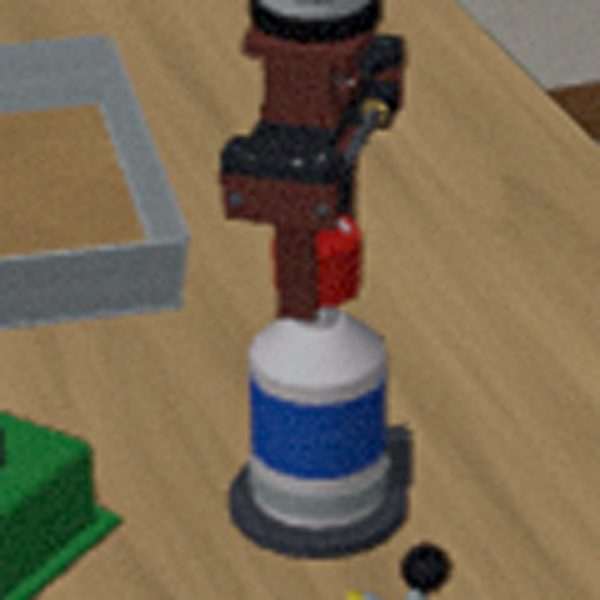

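Request:
{"op": "servo_tool", "data": {"deltas": [[[0,0,0,0],[0,0,0,0],[0,0,0,0],[0,0,0,0],[0,0,0,0],[0,0,0,0],[0,0,0,0]]], "jaw": 44, "grip_force": 45}}

```text
time_s: 9.68
position: [0.5946, 0.1691, 0.1633]
tool_rot: [-0.75, 1.438, 0.75]
wrist_force: [-2.0, -0.6, 2.2]
gripper_width: 0.591
```

Run:
```python
from look import *
st=arm.state();print(st["time_s"],st["position"].round(4),st["wrist_force"].round(2),st["moment"].round(2),st["gripper_width"]*87.8)
Rm=R.from_rotvec(st["tool_rot"]).as_matrix();print("tool force",(st["wrist_force"]@Rm).round(1),np.degrees(np.arctan2(Rm[1,2],Rm[0,2])))
s=arm.snapshot("wrist");cv2.imwrite("pics/w9.png",s["pixels"]);print(proj(s,[st["position"]*[1,1,0]+[0,0,.198]]))
```

```text
9.6833 [0.5946 0.1691 0.1633] [-2.   -0.56  2.17] [-0.17  0.34 -0.02] 51.8677616293659
tool force [-2.2  1.3 -1.6] 55.108659186042665
[[254.04818181 271.22813509]]
```

View pics/w9.png

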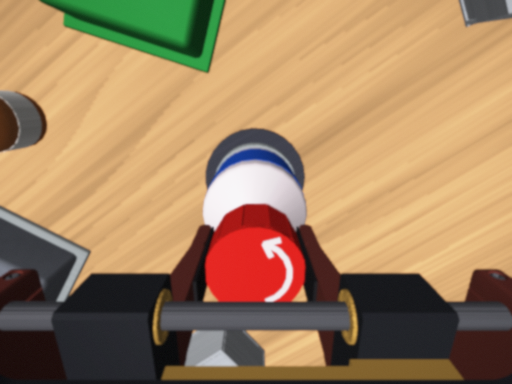

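Request:
{"op": "servo_tool", "data": {"deltas": [[[2,0,0,0],[4,0,0,0],[6,0,0,0],[7,0,0,0],[7,0,0,0],[7,0,0,0]]], "grip_force": 55}}

```text
time_s: 10.23
position: [0.5947, 0.1692, 0.1572]
tool_rot: [-0.75, 1.437, 0.75]
wrist_force: [-4.0, -2.6, 11.0]
gripper_width: 0.588
```

Run:
```python
from look import *
st=arm.state();print(st["time_s"],st["position"].round(4),st["wrist_force"].round(2),st["moment"].round(2),st["gripper_width"]*87.8)
s=arm.snapshot("side");cv2.imwrite("pics/s10.png",cv2.resize(s["pixels"][70:190,180:300],(600,600),interpolation=cv2.INTER_CUBIC))
```

```text
10.2333 [0.5947 0.1692 0.1572] [-4.03 -2.62 11.01] [-0.26  0.99  0.08] 51.601258839939405
```

View pics/s10.png

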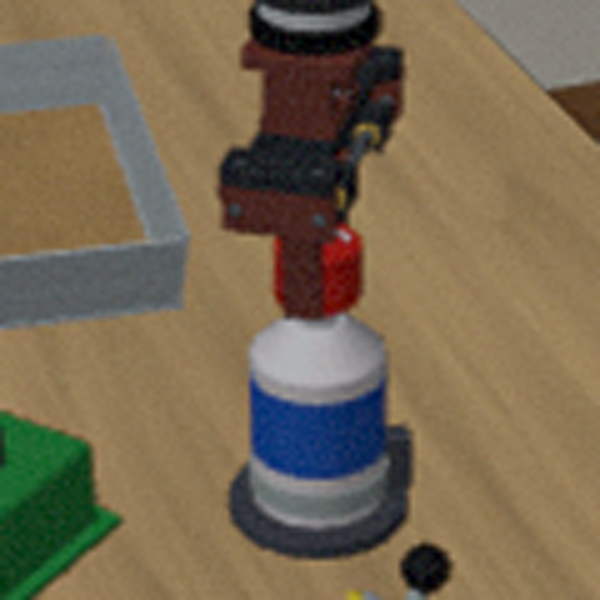

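Request:
{"op": "servo_tool", "data": {"deltas": [[[0,0,0,-0.06],[0,0,0,-0.15],[0,0,0,-0.24],[0,0,0,-0.33],[0,0,0,-0.42],[0,0,0,-0.5],[0,0,0,-0.5]]]}}

```text
time_s: 10.87
position: [0.5953, 0.1701, 0.1576]
tool_rot: [-1.131, 1.254, 1.132]
wrist_force: [-3.2, -0.6, 9.3]
gripper_width: 0.591
```

```bash
cat > chk.py <<'E'
from look import *
st=arm.state();print(st["time_s"],st["position"].round(4),st["wrist_force"].round(2),st["moment"].round(2),st["gripper_width"]*87.8)
Rm=R.from_rotvec(st["tool_rot"]).as_matrix();print("tool force",(st["wrist_force"]@Rm).round(1),np.degrees(np.arctan2(Rm[1,2],Rm[0,2])))
s=arm.snapshot("wrist");cv2.imwrite("pics/wc.png",s["pixels"])
E
python3 chk.py
```

```text
10.8667 [0.5953 0.1701 0.1576] [-3.19 -0.64  9.3 ] [0.03 0.68 0.06] 51.91197359980597
tool force [-9.3  3.1 -1. ] 84.03080309414219
```

View pics/wc.png

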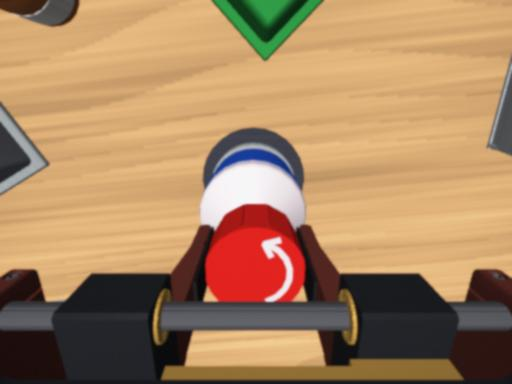

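Request:
{"op": "servo_tool", "data": {"deltas": [[[0.7,0,0,-0.06],[0.7,0,0,-0.14],[0.7,0,0,-0.22],[0.7,0,0,-0.3],[0.7,0,0,-0.375],[0.7,0,0,-0.375],[0.7,0,0,-0.375]]]}}

```text
time_s: 11.5
position: [0.5952, 0.1699, 0.157]
tool_rot: [-1.403, 1.069, 1.403]
wrist_force: [-3.2, -0.5, 10.2]
gripper_width: 0.589
```

```bash
python3 chk.py
```

```text
11.5 [0.5952 0.1699 0.157 ] [-3.23 -0.46 10.24] [0.02 0.88 0.05] 51.73991411800927
tool force [-10.2   3.2   0.4] 105.29225870070765
```

View pics/wc.png

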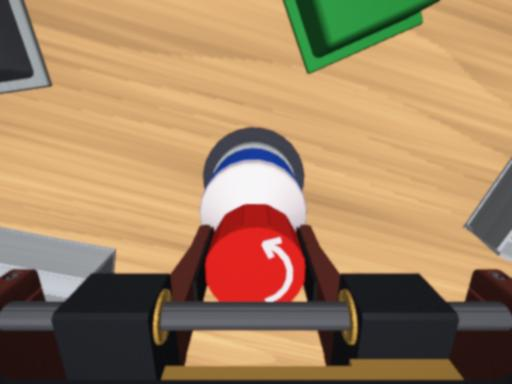

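Request:
{"op": "servo_tool", "data": {"deltas": [[[-2,0,0,0],[-5,0,0,0],[-8,0,0,0],[-11,0,0,0],[-14,0,0,0],[-14,0,0,0]]]}}

```text
time_s: 12.05
position: [0.5949, 0.1693, 0.1697]
tool_rot: [-1.403, 1.071, 1.402]
wrist_force: [-0.6, -0.2, -0.1]
gripper_width: 0.59
```

```bash
python3 chk.py
```

```text
12.05 [0.5949 0.1693 0.1697] [-0.57 -0.2  -0.07] [0.05 0.05 0.03] 51.81411627198266
tool force [ 0.1  0.6 -0. ] 105.24570424701471
```

View pics/wc.png

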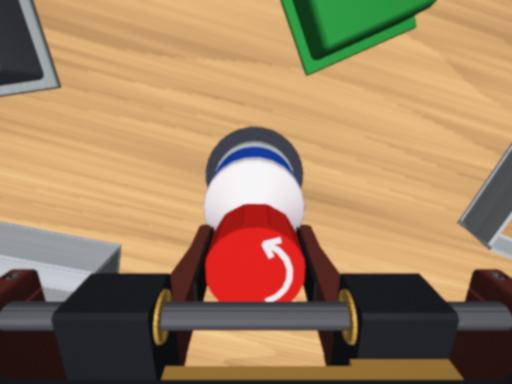

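Request:
{"op": "servo_tool", "data": {"deltas": [[[-6,0,0,0],[-18,0,0,0],[-32,0,0,0],[-46,0,0,0],[-60,0,0,0],[-74,0,0,0],[-86,0,0,0],[-93,0,0,0],[-94,0,0,0],[-94,0,0,0]]]}}

```text
time_s: 12.93
position: [0.5948, 0.1693, 0.2638]
tool_rot: [-1.403, 1.071, 1.402]
wrist_force: [-0.5, -1.0, -0.6]
gripper_width: 0.589
```

Request:
{"op": "servo_tool", "data": {"deltas": [[[0,0,0,0],[0,0,0,0],[0,0,0,0],[0,0,0,0],[0,0,0,0],[0,0,0,0]]]}}

```text
time_s: 13.43
position: [0.5947, 0.1692, 0.2632]
tool_rot: [-1.402, 1.072, 1.403]
wrist_force: [-0.0, -1.0, -1.3]
gripper_width: 0.591
```

```bash
python3 chk.py
python3 - <<'E'
from look import *
s=arm.snapshot("side");cv2.imwrite("pics/s12.png",s["pixels"]);cv2.imwrite("pics/s12c.png",cv2.resize(s["pixels"][70:190,180:300],(600,600),interpolation=cv2.INTER_CUBIC))
s=arm.snapshot("top");cv2.imwrite("pics/t12.png",s["pixels"])
E
```

```text
13.4333 [0.5947 0.1692 0.2632] [-0.01 -0.97 -1.32] [0.01 0.02 0.  ] 51.85358328733817
tool force [ 1.3  0.3 -0.9] 105.24935347682583
```

View pics/s12.png

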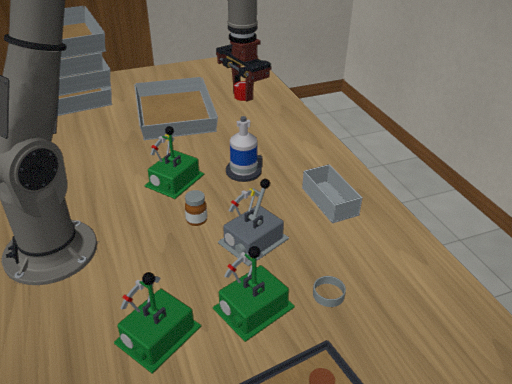

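View pics/s12c.png

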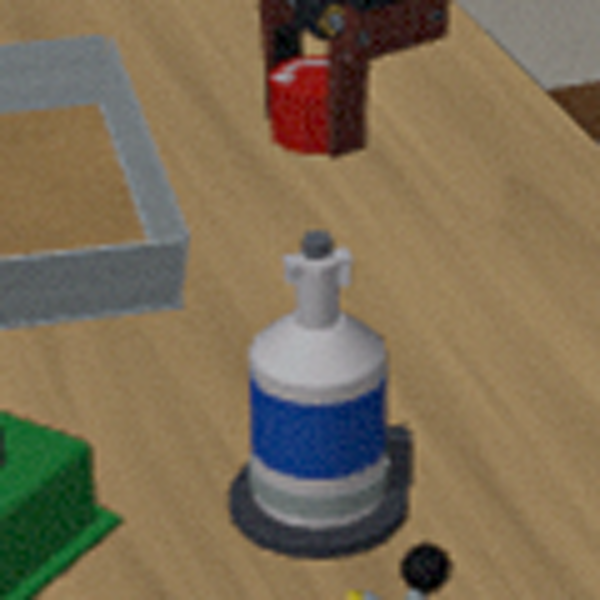

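View pics/t12.png

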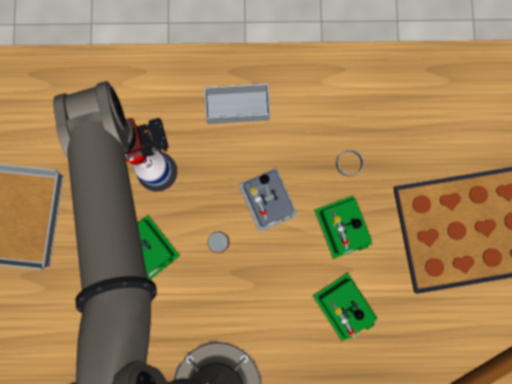

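View pics/wc.png

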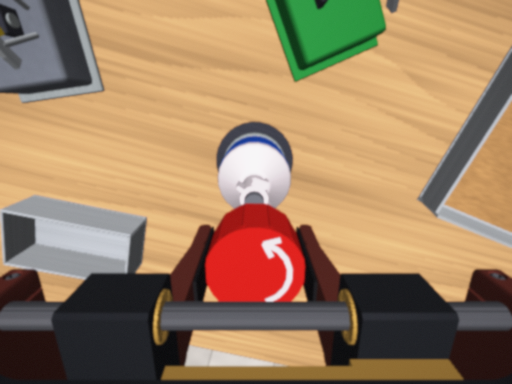

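```bash
python3 -c "
from bench import arm
print(abs(arm.state()['qd']).max());print(arm.finish_job())"
```

```text
0.0012677391449887885
the job is handed in; nothing more can be done
None
```

I set the lever first, then took the cap off, and handed the job in at about 13.6 s. The cap is in the gripper, upright and still, about 8 cm above the neck.

- **Lever:** I pinched the ball and carried it to the yellow mark. My estimates after release disagreed a little, from 0.385 to 0.425 rad, with the best at about 0.40. The target is 0.436 ± 0.08, so all of them are on the mark but on the low side. I did not nudge it further.
- **Cap:** I gripped it square on a flat; the opening read 51.9 mm against 52 mm across flats. I pressed it about 6 mm at 11 N and turned it 50° anticlockwise. It then lifted straight up with no resistance.
- **Position estimate:** the wrist view and the fixed cameras differed by about 3 mm on where the cap's axis is. I went by the wrist view, and side forces stayed at about 5 N or less.
- **Final check:** the last pictures show the bare neck with the grey seal risen. The tin, jar, cutter and green pumps look unmoved. Joint speeds were near zero at hand-in.

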